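Find the loose wing nut among the bronze vases and flag it

ROBOT

A 7-joint arm with a two-finger parallel gripper is mounted at the origin on the work surface. World frame = base frame: x ahead of the robot, y to its left, z up, the work surface at z = 0. Lengths are in m, angles in rad, forces in N, time in s.
With the tool pointing down it reaches from about 0.4 to 0.875 m from the base axis. Payload 19.3 kg.
Tool frame: the origin (TCP) lies on the mounting face of the last link; the fingertips stand 173 mm ahead of it and the grasp point (between the pads) lies 155 mm ahead of it (bot.grip_point_offset is the distance from the TCP to the grasp point, in m); z points along the fingers, y is the line along which they close (so a half turn about z gives the same grasp; the last joint's range is limited). The gripper opens to 85 mm and grips with 20 to 120 N. Pads are 22 mm wide; open, the fingers measure 114 mm over their backs; the gripper's body (76 mm by 85 mm) begins 54 mm behind the grasp point. The pads swing forward as they close: fully open they stand 13 mm farther back than shut.
Start: joints at [-1.34, 0.521, -0.036, 1.599, 0.021, 1.021, -0.113], TCP at [0.185, 0.597, 0.405] pointing down, gripper open.
Joint ranges: [-2.91, 2.91], [-0.3, 2.13], [-1.5, 1.42], [0.17, 2.43], [-1.26, 4.41], [0.16, 1.93], [-2.52, 2.52]. Speed limits (rad/s): [1.89, 1.89, 2.39, 2.39, 3.01, 3.01, 3.01].

INTERFACE

Orientations are given as [roll, pitch, yaw] about the fixed x, y, z axes, in that order (R = Rz(yaw) Ry(pitch) Rx(roll)).
In Python, from workcell import bot gives the robot as it stands.
- The arm moves only by the tool arm_command, never from a script. Its argument "deltas" is a list of rows, each a list of 3 entries, a list of its own where there are three numbers: the shift along the tool's x, y, z in cm, then the turn, a rotation vector about the tool's x, y, z in rad, then the finger opening in cm, from 0 to 8.54. In form: [[[tx, ty, tz], [rx, ry, rz], claw], ...]. A call has 1 to 20 rows; each row shifts and turns the commanded pose from where the row before left it, along the tool's axes as they then stand; what a row does not reach is not made up. A row lasts 1/10 s, in which the tool goes at most 50 mm and 8.59 degrees, less where a joint would pass 70% of its speed; a pose out of reach is approached as far as the arm can. A call with a gripper value outside its range is refused whole. The fingers move at their own pace and stop on an object; "newtons" is the grip in N (left out, the last holds). Time passes only in rows, so rows that do not move let the fingers close. It gives the time, the measured TCP pose, the force, the opening and the grip force at its end, in the units of the state.
- bot.observe(): the state, without advancing time (a new reading comes with each control period).
- bot.grab_frame(name): name is "scene" or "top"; returns a dict with "frame" (420x560x3 uint8, red, green, blue), "K" (3x3 intrinsics, pixels), "rvec" (rotation vector, rad) and "tvec" (3), from world to camera coordinates, as OpenCV has them. Camera axes: x right, y down, z forward; pixel columns grow to the right and rows downward; lengths in m; the calibration is good to about 2 mm. A picture is of the moment at which its call begins. There is no depth.
- bot.job_done(): hands the job in; it is judged then, once.
Trained networks look in a picture, given as the dict that the camera call returned (one of the last four; its "shot" number tells which), for a name from the list of things; names that differ only in an ending like _2 or _b are one class to them, and where a whole thing is asked for, a point or a joint stands for the part that bears it (a point fixed in the world has none). Each returns a list of dicts, best first, with "p" (0 to 1); they miss things now and then, are a little off and sometimes report something else, mostly with a low value. They report only what shows in the picture. A call takes as long as a camera call. They do not tell look-alikes from the thing itself.
- bot.find_in(name, picture): "rect" ([left, top, width, height] in pixels, round what is visible of it).
- bot.mark_of(name, picture): "at" ([column, row] in pixels: a listed point, or the origin of a listed thing).
The state is a dict: "clock": time; "qpos": joint angles; "qd": joint speeds; "joint_efforts": joint torques, N m; "position": TCP position; "tool_rot": TCP orientation; "force": force on the tool from outside, world axes, zero at the start; "moment": the same for the moment, N m; "grip_width": finger opening in m; "finger_force": force on a finger pad.
Only numpy, scipy, OpenCV 4.12 (cv2) and the standard library are available. Lean on these libraries where they do the work, as an engineer would, in place of code of your own. Each camera call takes 0.05 s, during which the arm holds its last target. There are 200 camera calls.

TASK

Three bronze vases lie base-up in sloping cradles, and one of them has a loose wing nut. Try the nuts with a gentle twist until one gives, turn that one at least 20 degrees so that there is no doubt and leave it so, and then stand the wooden marker upright on the free foot board of that vase's cradle, on the robot's side, its foot wholly on the board. Leave the other vases and things where they stand.

Things in the scene. Friction and masses are not known exactly. Their poses are not given: they have to be found in the camera images.
- nut_a (a point): Bronze wing nut on a vase's upturned base: bar 76 long, 14 thick, 22 mm high (along its axis); hub below it 28 wide, 19 mm high, on the flat base 80 mm wide. Vase lies in a fixed wooden cradle; three alike stand in a row, in any order. Point: bar's centre. z: turning axis, outward, 35 deg from vertical leaning to the robot's side; y: along the bar; x: across it. Pinch across x, turn about z either way (80 deg free).
- nut_a_end (a point): End of nut a's bar, 36 mm from the axis (+y of nut_a), half-way up it; swings as the nut turns. Exactly one of the three nuts is loose: it turns at about 0.05 N m and stays where left. The others give only above 4 N m: pinched at 40 N and twisted 0.5 rad they stay put and resist, some 0.2 to 0.7 N m, until the pads slip. Names and looks do not tell which.
- foot_a (a point): Centre of the free part of cradle a's flat wooden foot board, on its top face 12 mm above the table, about 113 mm to the robot's side of nut_a and 196 mm below it. Free part: 140 mm along x (x points to the vase) by 120 mm along y. The nut overhangs its +x side: close the fingers along y here.
- nut_b (a point): Bronze wing nut on a vase's upturned base: bar 76 long, 14 thick, 22 mm high (along its axis); hub below it 28 wide, 19 mm high, on the flat base 80 mm wide. Vase lies in a fixed wooden cradle; three alike stand in a row, in any order. Point: bar's centre. z: turning axis, outward, 35 deg from vertical leaning to the robot's side; y: along the bar; x: across it. Pinch across x, turn about z either way (80 deg free).
- nut_b_end (a point): End of nut b's bar, 36 mm from the axis (+y of nut_b), half-way up it; swings as the nut turns. Exactly one of the three nuts is loose: it turns at about 0.05 N m and stays where left. The others give only above 4 N m: pinched at 40 N and twisted 0.5 rad they stay put and resist, some 0.2 to 0.7 N m, until the pads slip. Names and looks do not tell which.
- foot_b (a point): Centre of the free part of cradle b's flat wooden foot board, on its top face 12 mm above the table, about 113 mm to the robot's side of nut_b and 196 mm below it. Free part: 140 mm along x (x points to the vase) by 120 mm along y. The nut overhangs its +x side: close the fingers along y here.
- nut_c (a point): Bronze wing nut on a vase's upturned base: bar 76 long, 14 thick, 22 mm high (along its axis); hub below it 28 wide, 19 mm high, on the flat base 80 mm wide. Vase lies in a fixed wooden cradle; three alike stand in a row, in any order. Point: bar's centre. z: turning axis, outward, 35 deg from vertical leaning to the robot's side; y: along the bar; x: across it. Pinch across x, turn about z either way (80 deg free).
- nut_c_end (a point): End of nut c's bar, 36 mm from the axis (+y of nut_c), half-way up it; swings as the nut turns. Exactly one of the three nuts is loose: it turns at about 0.05 N m and stays where left. The others give only above 4 N m: pinched at 40 N and twisted 0.5 rad they stay put and resist, some 0.2 to 0.7 N m, until the pads slip. Names and looks do not tell which.
- foot_c (a point): Centre of the free part of cradle c's flat wooden foot board, on its top face 12 mm above the table, about 113 mm to the robot's side of nut_c and 196 mm below it. Free part: 140 mm along x (x points to the vase) by 120 mm along y. The nut overhangs its +x side: close the fingers along y here.
- marker_mid (a point): Loose turned wooden marker, 110 mm tall, 0.12 kg: round foot 60 mm across and 14 mm thick, tapering at 20 mm height to a straight round stem 24 mm thick up to the top. It stands upright on the table on the robot's right. This point is on its axis, half-way up (55 mm above its underside); z: up along the axis.
- slim1: Bystander, to be left alone: slim bronze vase, 46 mm wide, 110 mm tall, between two cradles. Origin at the middle of its underside.
- slim2: Bystander, to be left alone: slim bronze vase, 46 mm wide, 120 mm tall, between two cradles. Origin at the middle of its underside.
- pot: Bystander, to be left alone: small bronze pot, 72 mm wide, 90 mm tall, at the right. Origin at the middle of its underside.
- shell: Bystander, to be left alone: ribbed bronze planter, about 230 x 110 x 60 mm, upside down, at the left. Origin at the middle of its underside.
- marker: The same wooden marker; origin at the centre of its underside.
Mind the look-alikes: they are no part of the job. What is shaped like the marker but orange, purple or turquoise is not meant.

How it is judged:
By the outcome, as a careful person would: the job done as asked, in the order asked, and still so for the second after the job is handed in, with the robot touching nothing.
It also fails if it takes over 72 s, if anything falls off the work surface, if the arm or the gripper's body presses on something with over 40 N, if the wrist force passes 120 N, or if a joint passes its speed limit or range.

## Working session

There is one attempt and no reset: what is moved stays moved. The work goes in short steps, Python scripts to look and compute and a tool call to move; the robot and the scene stay as the last step left them, time stands still between calls to the robot, and variables do not carry over. Pictures are saved under pics/ and viewed, at most 10 in all, crops included, and the job is handed in when it is done.

Besides the shell and the picture viewer there is one more tool, called after "Emit:" as name(argument=value, ...) on one line, values as JSON. arm_command: Moves the arm, as the interface text tells. Its arguments: {"type":"object","properties":{"deltas":{"type":"array","items":{"type":"array"}},"newtons":{"type":"number"}},"required":["deltas"]}

```bash
mkdir -p pics; ls
cat > h.py <<'E'
import numpy as np,cv2
from workcell import bot
from scipy.spatial.transform import Rotation as Ro
NAMES=["nut_a","nut_a_end","foot_a","marker_mid","marker","slim1","pot","shell"]
def ray(f,uv):
    R=cv2.Rodrigues(np.array(f["rvec"],float))[0];t=np.array(f["tvec"],float).ravel()
    d=R.T@np.linalg.inv(f["K"])@np.array([uv[0],uv[1],1.]); return -R.T@t,d/np.linalg.norm(d)
def tri(f,a,g,b):
    o1,d1=ray(f,a);o2,d2=ray(g,b)
    A=np.c_[d1,-d2];s=np.linalg.lstsq(A,o2-o1,rcond=None)[0]
    p,q=o1+s[0]*d1,o2+s[1]*d2; return (p+q)/2,np.linalg.norm(p-q)
def onz(f,a,z):
    o,d=ray(f,a);return o+d*(z-o[2])/d[2]
def proj(f,P):
    return cv2.projectPoints(np.array(P,float).reshape(-1,3),np.array(f["rvec"],float),np.array(f["tvec"],float),np.array(f["K"]),None)[0].reshape(-1,2)
def save(f,n): cv2.imwrite("pics/"+n,f["frame"][:,:,::-1])
E
python3 - <<'E'
from h import *
s=bot.observe();print(s)
F={n:bot.grab_frame(n) for n in("scene","top")}
for n in F:
    save(F[n],n+"0.png"); print(n,"cam",ray(F[n],(280,210)))
    for m in NAMES:
        print(n,m,[(np.round(d["at"]).tolist(),round(d["p"],2)) for d in bot.mark_of(m,F[n])])
cv2.imwrite("pics/both.png",cv2.resize(np.vstack([F["scene"]["frame"],F["top"]["frame"]])[:,:,::-1],(400,600)))
E
```

```text
pics
{'clock': 0.0, 'qpos': array([-1.34019661,  0.52198036, -0.03632863,  1.60000479,  0.02121624,
        1.02107603, -0.1128218 ]), 'qd': array([ 5.51963205e-05, -1.28235176e-03,  9.17943153e-04,  1.82536424e-03,
       -2.32650384e-07,  1.58370638e-03,  4.97249002e-04]), 'joint_efforts': array([-1.86405041e-04, -9.27069855e+01,  1.97960861e+00, -3.69949043e+01,
        1.78214035e-02,  7.94960040e-03, -2.51611544e-05]), 'position': array([0.18515917, 0.59679594, 0.40414774]), 'tool_rot': array([-3.14051334e+00,  8.97871533e-05,  2.84077071e+00]), 'force': array([ 0.39232703, -0.19867922, -0.7127967 ]), 'moment': array([ 0.02063128,  0.04963805, -0.05195325]), 'finger_force': 0.0, 'grip_width': 0.08523017273786196}
scene cam (array([ 0.97422032, -0.50710266,  1.20607171]), array([-0.35390373,  0.4038842 , -0.84358147]))
scene nut_a [([345.0, 140.0], 0.68), ([235.0, 262.0], 0.63), ([290.0, 188.0], 0.59)]
scene nut_a_end [([300.0, 183.0], 0.57)]
scene foot_a [([311.0, 158.0], 0.91), ([212.0, 274.0], 0.84), ([264.0, 206.0], 0.68)]
scene marker_mid [([179.0, 379.0], 0.91), ([140.0, 32
[... 255 characters left out ...]
0], 0.65)]
scene shell [([369.0, 145.0], 0.65)]
top cam (array([0.40842055, 0.00642397, 1.38239693]), array([ 0.12321956, -0.0291437 , -0.9919514 ]))
top nut_a [([166.0, 212.0], 0.78), ([257.0, 217.0], 0.56), ([348.0, 203.0], 0.52)]
top nut_a_end [([244.0, 211.0], 0.67)]
top foot_a [([341.0, 255.0], 0.94), ([253.0, 260.0], 0.84), ([176.0, 257.0], 0.8)]
top marker_mid [([415.0, 266.0], 0.74), ([419.0, 233.0], 0.68), ([388.0, 221.0], 0.65), ([426.0, 196.0], 0.6)]
top marker [([411.0, 260.0], 0.85), ([384.0, 225.0], 0.72), ([414.0, 232.0], 0.65)]
top slim1 [([257.0, 259.0], 0.71), ([220.0, 208.0], 0.68), ([294.0, 211.0], 0.52)]
top pot [([391.0, 178.0], 0.63)]
top shell [([117.0, 221.0], 0.61)]
```

Run:
```python
from h import *
a=cv2.imread("pics/scene0.png");b=cv2.imread("pics/top0.png")
A=cv2.resize(a[100:400,110:410],(400,400),interpolation=3);B=cv2.resize(b[150:300,90:450],(0,0),fx=2,fy=2)
cv2.imwrite("pics/s_crop.png",cv2.resize(a[110:410,110:410],(600,600),interpolation=cv2.INTER_CUBIC))
cv2.imwrite("pics/t_crop.png",cv2.resize(b[150:310,90:450],(800,356),interpolation=cv2.INTER_CUBIC))
```

```text
(no output)
```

View pics/s_crop.png

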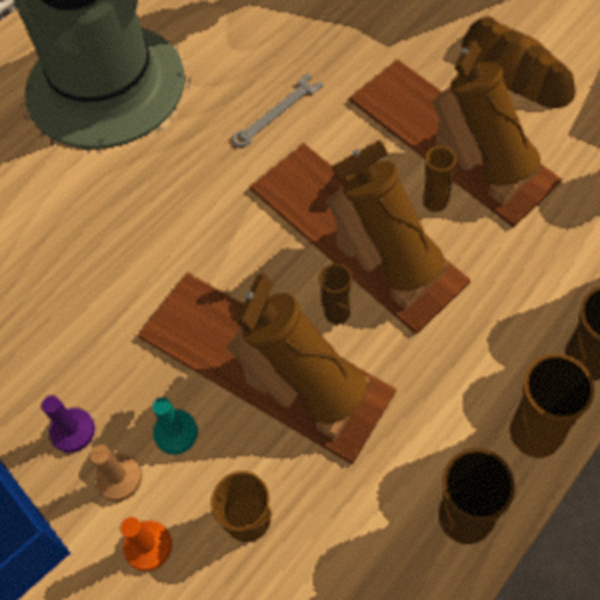

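View pics/t_crop.png

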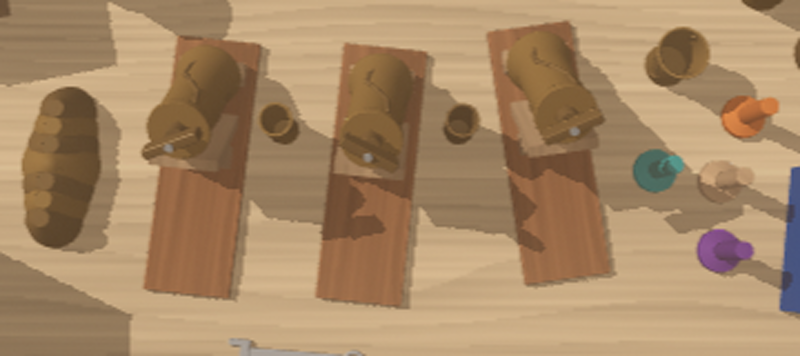

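The scene shows three cradles, with nuts at about (345,140), (290,188) and (235,262). There are four marker shapes: purple at (145,322), turquoise at (195,322), orange at (182,380) and plain wood at (167,347) in scene, (416,231) in top. The plain wooden one fits the description. Next I'll enlarge the nuts and the marker.

Run:
```python
from h import *
F={n:bot.grab_frame(n) for n in("scene","top")}
f,g=F["scene"],F["top"]
for n,a,b in [("L",(345,140),(166,212)),("M",(290,188),(257,217)),("R",(235,262),(348,203))]:
    print(n,tri(f,a,g,b))
for n,a,b in [("L",(311,158),(176,257)),("M",(264,206),(253,260)),("R",(212,274),(341,255))]:
    print("foot",n,onz(f,a,.012),onz(g,b,.012))
print("mk",onz(f,(170,348),0),onz(g,(414,232),0))
print([ (n,d["at"],d["p"]) for n in("marker","marker_mid") for d in bot.mark_of(n,f)+bot.mark_of(n,g)])
# board corners from red-brown: near/far edges in top crop
s=800/360
def c(u,v): return (90+u/s,150+v/s)
for n,P in [("L",[(145,288),(235,298),(178,38),(262,44)]),("M",[(317,297),(407,307),(343,44),(428,52)]),("R",[(525,285),(612,274),(487,32),(570,22)])]:
    Q=np.array([onz(g,c(*p),.012)[:2] for p in P]);print(n,Q.round(3).tolist())
    d=(Q[2]+Q[3]-Q[0]-Q[1])/2;print(" yaw",np.arctan2(d[1],d[0]))
def crop(F,u,v,r=20,w=266,h=266):
    return cv2.resize(F["frame"][v-r:v+r,u-r:u+r,::-1],(w,h),interpolation=cv2.INTER_CUBIC)
cv2.imwrite("pics/n1.png",np.vstack([np.hstack([crop(f,345,140),crop(f,290,188),crop(f,235,262)]),np.hstack([crop(g,166,212),crop(g,257,217),crop(g,348,203)])]))
cv2.imwrite("pics/m1.png",np.hstack([crop(f,167,347,35,400,400),crop(g,416,231,35,400,400)]))
```

```text
L (array([0.54727541, 0.27822676, 0.20271672]), np.float64(0.0005763032145980307))
M (array([0.53524893, 0.03452595, 0.2187447 ]), np.float64(0.004135530890007367))
R (array([ 0.57091857, -0.21270038,  0.21405128]), np.float64(0.00901895023387339))
foot L [0.42271631 0.29075803 0.012     ] [0.43000385 0.28622596 0.012     ]
foot M [0.42444905 0.0445684  0.012     ] [0.42270072 0.04866933 0.012     ]
foot R [ 0.45930488 -0.22648065  0.012     ] [ 0.44021407 -0.22275887  0.012     ]
mk [ 0.51633638 -0.44795174  0.        ] [ 0.5140806  -0.45435442  0.        ]
[('marker', [146.1, 326.9], 0.74), ('marker', [196.4, 326.4], 0.74), ('marker', [181.7, 381.7], 0.72), ('marker', [168.6, 349.8], 0.66), ('marker', [411.5, 258.5], 0.9), ('marker', [424.7, 200.6], 0.86), ('marker', [412.2, 228.9], 0.83), ('marker', [382.4, 228.5], 0.61), ('marker_mid', [164.8, 344.9], 0.89), ('marker_mid', [190.9, 322.9], 0.89), ('marker_mid', [179.4, 377.1], 0.8), ('marker_mid', [139.6, 322.4], 0.55), ('marker_mid', [417.6, 261.4], 0.92), ('marker_mid', [415.7, 232.9], 0.88), ('marker_mid', [389.1, 222.8], 0.88), ('marker_mid', [427.1, 198.9], 0.64)]
L [[0.361, 0.348], [0.348, 0.223], [0.712, 0.314], [0.705, 0.194]]
 yaw -0.08785457929538765
M [[0.35, 0.11], [0.338, -0.014], [0.706, 0.079], [0.695, -0.042]]
 yaw -0.08171919405124768
R [[0.369, -0.177], [0.385, -0.297], [0.725, -0.125], [0.74, -0.244]]
 yaw 0.14619298022423688
```

View pics/n1.png

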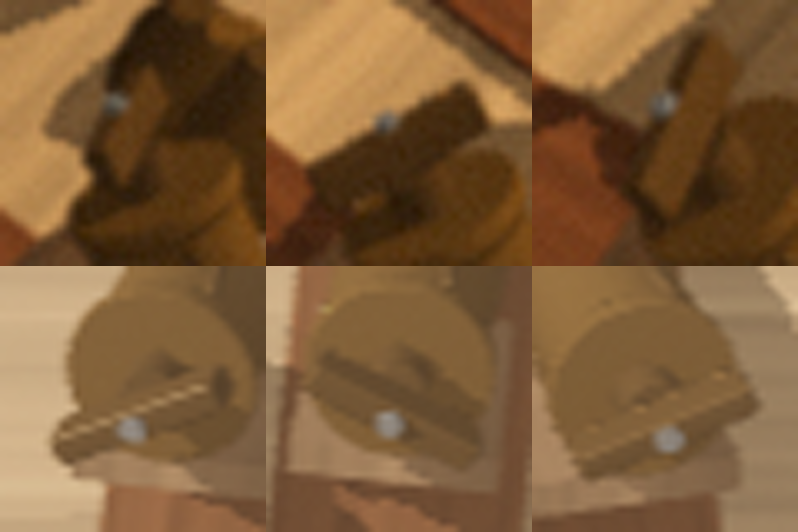

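View pics/m1.png

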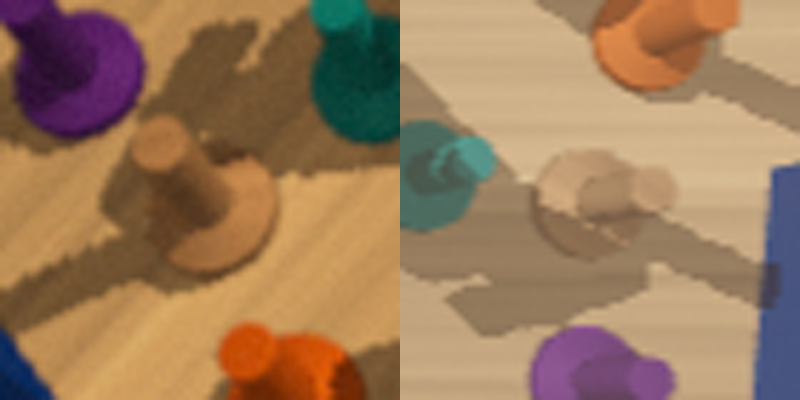

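The plain wooden marker is confirmed, at scene (168,347) and top (413,230). Each nut's outward face has a silver stud at its middle, which locates the axis, so I'll fit the bar angles from the edges.

```bash
cat > fit.py <<'E'
from h import *
F={n:bot.grab_frame(n) for n in("scene","top")}
f,g=F["scene"],F["top"]
C={"L":((345,140),(166,212),-.088),"M":((290,188),(257,217),-.082),"R":((235,262),(348,203),.146)}
stud={"L":((117,103),(132,163)),"M":((121,122),(122,159)),"R":((133,103),(136,172))}
dirs={"L":((-32,115),(147,-52)),"M":((150,-88),(155,80)),"R":((-62,150),(155,-65))}
tiles=[[],[]]
for n,(a,b,yaw) in C.items():
    px=[np.array(c)-20+np.array(s)/6.65 for c,s in zip((a,b),stud[n])]
    P,e=tri(f,px[0],g,px[1])
    u=np.array([np.cos(yaw),np.sin(yaw),0]);z=np.cos(.6109)*np.array([0,0,1])-np.sin(.6109)*u
    w=np.cross(z,u);w/=np.linalg.norm(w);v=np.cross(w,z)  # w ~ left, v ~ ahead/up
    def resid(t,k):
        d=np.cos(t)*w+np.sin(t)*v
        p=proj((f,g)[k],[P-.03*d,P+.03*d]);q=p[1]-p[0];r=dirs[n][k]
        return (q[0]*r[1]-q[1]*r[0])/np.hypot(*q)/np.hypot(*r)
    T=np.linspace(-np.pi/2,np.pi/2,721)
    ts=[T[np.argmin([abs(resid(t,k)) for t in T])] for k in(0,1)]
    t=T[np.argmin([resid(t,0)**2+resid(t,1)**2 for t in T])]
    d=np.cos(t)*w+np.sin(t)*v;x=np.cross(d,z)
    Pc=P-.013*z  # stud ~ 2mm above face
    print(n,"stud",P.round(4),"err",round(e,4),"bar t",np.rad2deg(ts).round(1),np.rad2deg(t).round(1),"nut",Pc.round(4),"z",z.round(3),"d",d.round(3))
    for k,G in enumerate((f,g)):
        c=np.array((a,b)[k])
        im=cv2.resize(G["frame"][c[1]-20:c[1]+20,c[0]-20:c[0]+20,::-1],(266,266),interpolation=cv2.INTER_CUBIC)
        for h,col in((.011,(0,255,0)),(-.011,(255,0,0))):
            Q=proj(G,[Pc+h*z+i*.038*d+j*.007*x for i,j in((1,1),(1,-1),(-1,-1),(-1,1))])
            cv2.polylines(im,[np.int32((Q-c+20)*6.65)],True,col,1)
        tiles[k].append(im)
cv2.imwrite("pics/fit.png",np.vstack([np.hstack(t) for t in tiles]))
E
python3 fit.py
```

```text
L stud [0.5355 0.2772 0.2141] err 0.005 bar t [-35.7 -26.8] -33.0 nut [0.5429 0.2765 0.2034] z [-0.571  0.05   0.819] d [-0.371  0.875 -0.312]
M stud [0.5254 0.039  0.2128] err 0.0042 bar t [21.8 25.3] 24.5 nut [0.5328 0.0384 0.2022] z [-0.572  0.047  0.819] d [0.413 0.879 0.238]
R stud [ 0.559  -0.2087  0.2154] err 0.0034 bar t [-20.  -17.2] -18.5 nut [ 0.5664 -0.2076  0.2047] z [-0.568 -0.083  0.819] d [-0.395  0.9   -0.182]
```

View pics/fit.png

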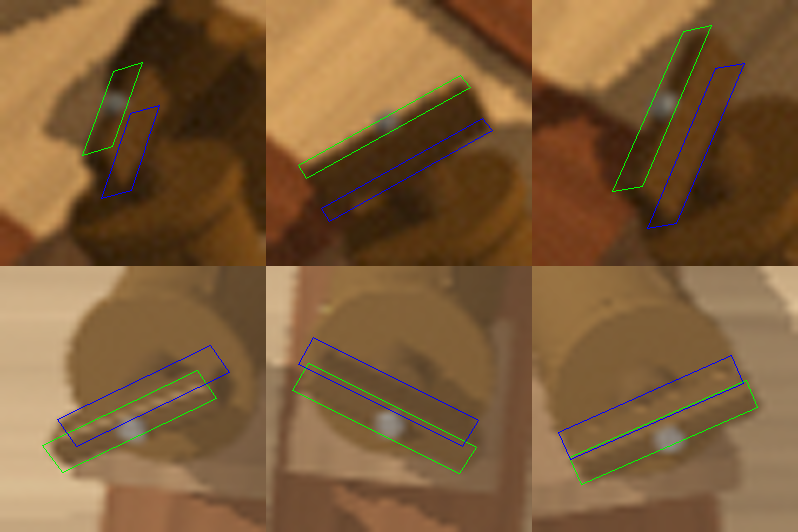

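```bash
cat > plan.py <<'E'
import sys
from h import *
NUT={"L":([.5429,.2765,.204],-.088,-31),"M":([.5328,.0384,.204],-.082,24.5),"R":([.5664,-.2076,.205],.146,-18.5)}
def nut(n):
    P,yaw,t=NUT[n];t=np.deg2rad(t);u=np.array([np.cos(yaw),np.sin(yaw),0]);z=np.cos(.6109)*np.array([0,0,1])-np.sin(.6109)*u
    w=np.cross(z,u);w/=np.linalg.norm(w);v=np.cross(w,z);d=np.cos(t)*w+np.sin(t)*v
    return np.array(P),z,d,np.cross(d,z)
def state():
    s=bot.observe();return s,np.array(s["position"]),Ro.from_euler("xyz",s["tool_rot"]).as_matrix()
def plan(grasp,zt,yt,back=0):
    """rows: first turn in place, then shift along new tool axes (cm)"""
    s,p,R=state();best=None
    for sg in(1,-1):
        y=sg*np.array(yt,float);y-=zt*(y@zt);y/=np.linalg.norm(y)
        G=np.c_[np.cross(y,zt),y,zt];rv=Ro.from_matrix(R.T@G).as_rotvec()
        if best is None or np.linalg.norm(rv)<np.linalg.norm(best[0]):best=(rv,G)
    rv,G=best;T=np.array(grasp)-(.155+back)*zt
    print("turn",rv.round(3),"|",round(np.linalg.norm(rv),2),"shift cm",(100*G.T@(T-p)).round(2),"(world",(100*(T-p)).round(1),") pre-turn axes",(100*R.T@(T-p)).round(2),"q",s["qpos"].round(2),"t",s["clock"])
if __name__=="__main__":
    P,z,d,x=nut(sys.argv[1]);plan(P,-z,x,float(sys.argv[2]))
E
python3 plan.py L .08; python3 plan.py M .08;python3 plan.py R .08
```

```text
turn [-0.365 -0.51   0.791] | 1.01 shift cm [-34.96   2.31  14.99] (world [ 22.3 -30.9  -0.8] ) pre-turn axes [-30.48 -22.85   0.82] q [-1.34  0.52 -0.04  1.6   0.02  1.02 -0.11] t 1.3
turn [ 0.294 -0.59  -1.317] | 1.47 shift cm [ 39.52 -40.66  15.43] (world [ 21.3 -54.7  -0.8] ) pre-turn axes [-36.59 -45.97   0.82] q [-1.34  0.52 -0.04  1.6   0.02  1.02 -0.11] t 1.3
turn [-0.47  -0.415  0.775] | 1.0 shift cm [-83.87 -17.68   7.78] (world [ 24.8 -82.4  -0.7] ) pre-turn axes [-48.09 -71.37   0.72] q [-1.34  0.52 -0.04  1.6   0.02  1.02 -0.11] t 1.3
```

Emit:
arm_command(deltas=[[[-2.54, -1.9, 0.07], [0, 0, 0], 8.5], [[-2.54, -1.9, 0.07], [0, 0, 0], 8.5], [[-2.54, -1.9, 0.07], [0, 0, 0], 8.5], [[-2.54, -1.9, 0.07], [0, 0, 0], 8.5], [[-2.54, -1.9, 0.07], [0, 0, 0], 8.5], [[-2.54, -1.9, 0.07], [0, 0, 0], 8.5], [[-2.54, -1.9, 0.07], [0, 0, 0], 8.5], [[-2.54, -1.9, 0.07], [0, 0, 0], 8.5], [[-2.54, -1.9, 0.07], [0, 0, 0], 8.5], [[-2.54, -1.9, 0.07], [0, 0, 0], 8.5], [[-2.54, -1.9, 0.07], [0, 0, 0], 8.5], [[-2.54, -1.9, 0.07], [0, 0, 0], 8.5], [[0, 0, 0], [-0.046, -0.064, 0.099], 8.5], [[0, 0, 0], [-0.046, -0.064, 0.099], 8.5], [[0, 0, 0], [-0.046, -0.064, 0.099], 8.5], [[0, 0, 0], [-0.046, -0.064, 0.099], 8.5], [[0, 0, 0], [-0.046, -0.064, 0.099], 8.5], [[0, 0, 0], [-0.046, -0.064, 0.099], 8.5], [[0, 0, 0], [-0.046, -0.064, 0.099], 8.5], [[0, 0, 0], [-0.046, -0.064, 0.099], 8.5]], newtons=25)

```text
clock: 3.3
position: [0.4088, 0.2886, 0.3965]
tool_rot: [2.607, 0.299, 1.951]
force: [1.2, 0.1, -0.8]
grip_width: 0.0853
finger_force: 0.0
```

```bash
python3 plan.py L .08; python3 plan.py L 0
```

```text
turn [-0.002 -0.006  0.008] | 0.01 shift cm [-0.02 -0.03 -0.01] (world [-0. -0. -0.] ) pre-turn axes [-0.02 -0.03 -0.01] q [-1.42  0.34  0.68  2.14  0.65  0.42 -0.91] t 3.3
turn [-0.002 -0.006  0.008] | 0.01 shift cm [-0.02 -0.03  7.99] (world [ 4.6 -0.4 -6.6] ) pre-turn axes [-0.07 -0.01  7.99] q [-1.42  0.34  0.68  2.14  0.65  0.42 -0.91] t 3.3
```

Emit:
arm_command(deltas=[[[0, 0, 1.5], [0, 0, 0], 8.5], [[0, 0, 1.5], [0, 0, 0], 8.5], [[0, 0, 1.5], [0, 0, 0], 8.5], [[0, 0, 1.5], [0, 0, 0], 8.5], [[0, 0, 1.0], [0, 0, 0], 8.5], [[0, 0, 0.6], [0, 0, 0], 8.5], [[0, 0, 0], [0, 0, 0], 6]], newtons=20)

```text
clock: 4.0
position: [0.452, 0.2851, 0.3331]
tool_rot: [2.611, 0.301, 1.955]
force: [0.1, 0.5, 0.2]
grip_width: 0.0733
finger_force: 0.0
```

Run:
```python
from h import *
f=bot.grab_frame("scene");g=bot.grab_frame("top")
def crop(F,u,v,r=30): return cv2.resize(F["frame"][v-r:v+r,u-r:u+r,::-1],(400,400),interpolation=cv2.INTER_CUBIC)
cv2.imwrite("pics/g1.png",np.hstack([crop(f,345,140),crop(g,166,212)]))
```

```text
(no output)
```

View pics/g1.png

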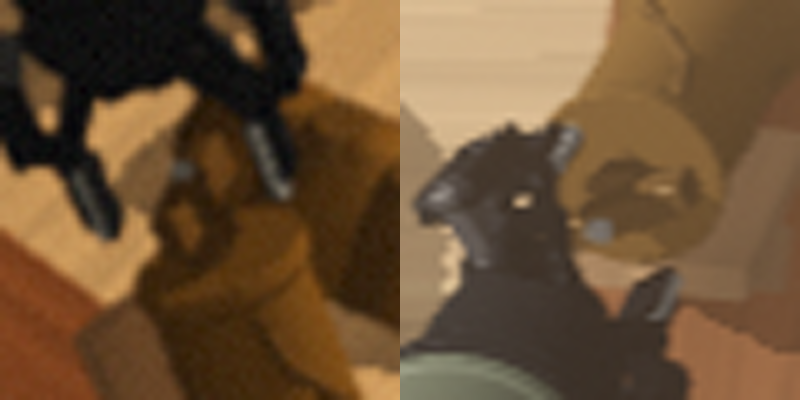

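The bar lies between the open fingers, so I'll close.

Emit:
arm_command(deltas=[[[0, 0, 0], [0, 0, 0], 3], [[0, 0, 0], [0, 0, 0], 1], [[0, 0, 0], [0, 0, 0], 0.5], [[0, 0, 0], [0, 0, 0], 0.5], [[0, 0, 0], [0, 0, 0], 0.5], [[0, 0, 0], [0, 0, 0], 0.5], [[0, 0, 0], [0, 0, 0], 0.5], [[0, 0, 0], [0, 0, 0], 0.5]], newtons=20)

```text
clock: 4.9
position: [0.4524, 0.286, 0.3347]
tool_rot: [2.608, 0.299, 1.956]
force: [1.7, 2.1, 11.5]
grip_width: 0.0264
finger_force: 19.9
```

```bash
cat > m.py <<'E'
from plan import *
s,p,R=state();print("F tool",(R.T@s["force"]).round(1),"M tool",(R.T@s["moment"]).round(3),"M world",s["moment"].round(3),"grip",s["grip_width"],s["finger_force"],"q",s["qpos"].round(3),s["clock"])
E
python3 m.py
```

```text
F tool [-2.1  7.8 -8.5] M tool [-1.254 -0.159  0.018] M world [ 0.343 -1.185  0.277] grip 0.026363610130239634 19.926840662956238 q [-1.291  0.516  0.653  2.117  0.646  0.226 -0.907] 4.9
```

The opening is 26 mm, so the fingertips reach past the bar onto the 28 mm hub. I'll open, back off 10 mm and pinch again.

Emit:
arm_command(deltas=[[[0, 0, 0], [0, 0, 0], 4.5], [[0, 0, -0.5], [0, 0, 0], 4.5], [[0, 0, -0.5], [0, 0, 0], 4.5], [[0, 0, 0], [0, 0, 0], 0.5], [[0, 0, 0], [0, 0, 0], 0.5], [[0, 0, 0], [0, 0, 0], 0.5], [[0, 0, 0], [0, 0, 0], 0.5], [[0, 0, 0], [0, 0, 0], 0.5]], newtons=20)

```text
clock: 5.7
position: [0.4468, 0.2868, 0.3426]
tool_rot: [2.608, 0.298, 1.957]
force: [1.2, 5.1, 10.7]
grip_width: 0.0135
finger_force: 20.9
```

```bash
python3 m.py
```

```text
F tool [ 0.9  8.4 -8.4] M tool [-1.197  0.523  0.03 ] M world [ 0.835 -0.819  0.581] grip 0.013549529676934314 20.921068489551544 q [-1.305  0.493  0.654  2.12   0.646  0.249 -0.905] 5.7
```

Emit:
arm_command(deltas=[[[0, 0, 0], [0, 0, 0], 0.5], [[0, 0, 0], [0, 0, 0.05], 0.5], [[0, 0, 0], [0, 0, 0.05], 0.5], [[0, 0, 0], [0, 0, 0.05], 0.5], [[0, 0, 0], [0, 0, 0.05], 0.5], [[0, 0, 0], [0, 0, 0], 0.5]], newtons=30)

```text
clock: 6.3
position: [0.4473, 0.287, 0.3429]
tool_rot: [2.563, 0.191, 1.78]
force: [6.4, 5.5, 11.9]
grip_width: 0.0133
finger_force: 32.2
```

```bash
python3 m.py
```

```text
F tool [ 1.7 13.  -6.4] M tool [-2.301  0.586 -0.045] M world [ 0.911 -2.047  0.788] grip 0.013284803578362758 32.21068203449249 q [-1.333  0.505  0.695  2.12   0.568  0.233 -1.033] 6.3
```

The resisting moment is only about 0.07 N m and the grip width hasn't changed, so this nut seems loose. I'll turn it further to be sure.

Emit:
arm_command(deltas=[[[0, 0.1, 0], [0, 0, 0.06], 0.5], [[0, 0.1, 0], [0, 0, 0.06], 0.5], [[0, 0, 0], [0, 0, 0.06], 0.5], [[0, 0, 0], [0, 0, 0.06], 0.5], [[0, 0, 0], [0, 0, 0.06], 0.5], [[0, 0, 0], [0, 0, 0.06], 0.5], [[0, 0, 0], [0, 0, 0.06], 0.5], [[0, 0, 0], [0, 0, 0], 0.5]])

```text
clock: 7.1
position: [0.449, 0.2873, 0.3441]
tool_rot: [2.537, -0.046, 1.43]
force: [4.1, 4.0, 14.7]
grip_width: 0.0137
finger_force: 32.7
```

```bash
python3 m.py
```

```text
F tool [ 5.2 11.1 -9.9] M tool [-2.103  1.066 -0.003] M world [ 0.568 -2.23   0.512] grip 0.013694336729000842 32.74066686630249 q [-1.375  0.529  0.764  2.118  0.391  0.212 -1.283] 7.1
```

Emit:
arm_command(deltas=[[[0, 0, 0], [0, 0, 0], 4], [[0, 0, 0], [0, 0, 0], 6], [[0, 0, 0], [0, 0, 0], 8.5], [[0, 0, -1], [0, 0, 0], 8.5], [[0, 0, -2.5], [0, 0, 0], 8.5], [[0, 0, -3], [0, 0, 0], 8.5], [[0, 0, -3], [0, 0, 0], 8.5], [[0, 0, -3], [0, 0, 0], 8.5], [[0, 0, -3], [0, 0, 0], 8.5]])

```text
clock: 8.0
position: [0.3595, 0.2929, 0.4712]
tool_rot: [2.541, -0.04, 1.43]
force: [-1.3, -0.2, 1.6]
grip_width: 0.0848
finger_force: 0.0
```

Run:
```python
from plan import *
f=bot.grab_frame("scene");g=bot.grab_frame("top")
def crop(F,u,v,r=25): return cv2.resize(F["frame"][v-r:v+r,u-r:u+r,::-1],(400,400),interpolation=cv2.INTER_CUBIC)
cv2.imwrite("pics/g2.png",np.hstack([crop(f,345,140),crop(g,166,212)]))
# marker: triangulate
print(tri(f,(164.8,344.9),g,(415.7,232.9)),"base",onz(f,(168.6,349.8),0),onz(g,(413,230),0))
print([d["at"] for d in bot.mark_of("marker_mid",f)+bot.mark_of("marker_mid",g)])
plan([.515,-.45,.085],np.array([0,0,-1.]),[1,0,0],.1)
plan([.515,-.45,.085],np.array([0,0,-1.]),[.5,.86,0],.1)
```

```text
(array([ 0.50925201, -0.45182301,  0.02408218]), np.float64(0.0008415539603148764)) base [ 0.51693381 -0.45355724  0.        ] [ 0.52033782 -0.45141367  0.        ]
[[193.5, 319.3], [141.7, 321.4], [178.9, 378.9], [166.0, 344.3], [314.8, 161.4], [388.2, 225.1], [427.9, 202.1], [416.8, 263.9], [418.2, 232.6], [243.7, 211.1]]
turn [ 0.602  0.001 -0.147] | 0.62 shift cm [-74.37  15.54  13.06] (world [ 15.5 -74.4 -13.1] ) pre-turn axes [-72.01  15.49  22.77] q [-1.88  0.19  1.05  2.12  0.55  0.63 -1.43] t 8.2
turn [ 0.553  0.319 -1.157] | 1.32 shift cm [-50.81 -56.48  13.06] (world [ 15.5 -74.4 -13.1] ) pre-turn axes [-72.01  15.49  22.77] q [-1.88  0.19  1.05  2.12  0.55  0.63 -1.43] t 8.2
```

View pics/g2.png

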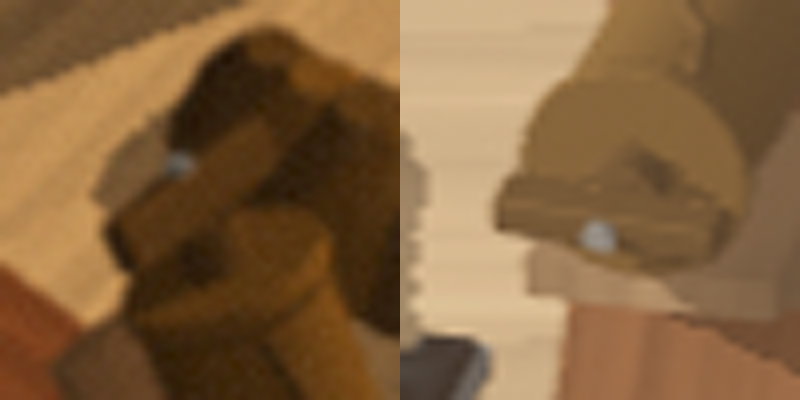

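The nut is clearly turned, from about -31° to +5°, with its stud at scene (345,140). Next is the wooden marker at about (0.516,-0.452).

Run:
```python
from plan import *
plan([.516,-.452,.09],np.array([0,0,-1.]),[.8,.6,0],.215)
s,p,R=state();G=np.c_[np.cross([.8,.6,0],[0,0,-1]),[.8,.6,0],[0,0,-1]]
print((100*G.T@np.array([.05,0,0])).round(2))
```

```text
turn [ 0.585  0.196 -0.77 ] | 0.99 shift cm [-69.04 -32.23   1.06] (world [ 15.6 -74.6  -1.1] ) pre-turn axes [-71.69  22.37  12.94] q [-1.88  0.19  1.05  2.12  0.55  0.63 -1.43] t 8.2
[-3.  4.  0.]
```

Emit:
arm_command(deltas=[[[0, 0, 0], [0.073, 0.0245, -0.096], 8.5], [[0, 0, 0], [0.073, 0.0245, -0.096], 8.5], [[0, 0, 0], [0.073, 0.0245, -0.096], 8.5], [[0, 0, 0], [0.073, 0.0245, -0.096], 8.5], [[0, 0, 0], [0.073, 0.0245, -0.096], 8.5], [[0, 0, 0], [0.073, 0.0245, -0.096], 8.5], [[0, 0, 0], [0.073, 0.0245, -0.096], 8.5], [[0, 0, 0], [0.073, 0.0245, -0.096], 8.5], [[-1.5, 2, 0], [0, 0, 0], 7], [[-1.5, 2, 0], [0, 0, 0], 7], [[-3.3, -1.81, 0.05], [0, 0, 0], 5.5], [[-3.3, -1.81, 0.05], [0, 0, 0], 5.5], [[-3.3, -1.81, 0.05], [0, 0, 0], 5.5], [[-3.3, -1.81, 0.05], [0, 0, 0], 5.5], [[-3.3, -1.81, 0.05], [0, 0, 0], 5.5], [[-3.3, -1.81, 0.05], [0, 0, 0], 5.5], [[-3.3, -1.81, 0.05], [0, 0, 0], 5.5], [[-3.3, -1.81, 0.05], [0, 0, 0], 5.5], [[-3.3, -1.81, 0.05], [0, 0, 0], 5.5], [[-3.3, -1.81, 0.05], [0, 0, 0], 5.5]])

```text
clock: 10.2
position: [0.4617, -0.0822, 0.465]
tool_rot: [3.141, 0.001, 2.208]
force: [-0.6, 0.8, -0.3]
grip_width: 0.0549
finger_force: 0.0
```

Emit:
arm_command(deltas=[[[-3.3, -1.81, 0.05], [0, 0, 0], 5.5], [[-3.3, -1.81, 0.05], [0, 0, 0], 5.5], [[-3.3, -1.81, 0.05], [0, 0, 0], 5.5], [[-3.3, -1.81, 0.05], [0, 0, 0], 5.5], [[-3.3, -1.81, 0.05], [0, 0, 0], 5.5], [[-3.3, -1.81, 0.05], [0, 0, 0], 5.5], [[-3.3, -1.81, 0.05], [0, 0, 0], 5.5], [[-3.3, -1.81, 0.05], [0, 0, 0], 5.5]])

```text
clock: 11.0
position: [0.5025, -0.381, 0.4604]
tool_rot: [3.141, 0.0, 2.208]
force: [0.6, 0.6, 1.9]
grip_width: 0.0552
finger_force: 0.0
```

Run:
```python
from plan import *
plan([.516,-.452,.09],np.array([0,0,-1.]),[.8,.6,0],.1)
```

```text
turn [ 0.001  0.    -0.007] | 0.01 shift cm [-6.5  -3.18 11.54] (world [  1.4  -7.1 -11.5] ) pre-turn axes [-6.52 -3.14 11.54] q [ 0.09  0.58  0.75  1.54 -0.42  1.18  1.55] t 11.0
```

Emit:
arm_command(deltas=[[[-2.2, -1.1, 2], [0, 0, 0], 5.5], [[-2.2, -1.05, 3], [0, 0, 0], 5.5], [[-2.1, -1.0, 3], [0, 0, 0], 5.5], [[0, 0, 3.5], [0, 0, 0], 5.5], [[0, 0, 3], [0, 0, 0], 5.5], [[0, 0, 2.5], [0, 0, 0], 5.5], [[0, 0, 2], [0, 0, 0], 5.5], [[0, 0, 1.5], [0, 0, 0], 5.5], [[0, 0, 1], [0, 0, 0], 5.5], [[0, 0, 0], [0, 0, 0], 5.5]], newtons=25)

```text
clock: 12.0
position: [0.5165, -0.4494, 0.2458]
tool_rot: [3.141, 0.0, 2.209]
force: [-0.5, 0.2, -0.2]
grip_width: 0.0552
finger_force: 0.0
```

Run:
```python
from plan import *
plan([.516,-.452,.09],np.array([0,0,-1.]),[.8,.6,0],0)
f=bot.grab_frame("scene");g=bot.grab_frame("top")
def crop(F,u,v,r=30): return cv2.resize(F["frame"][v-r:v+r,u-r:u+r,::-1],(400,400),interpolation=cv2.INTER_CUBIC)
cv2.imwrite("pics/g3.png",np.hstack([crop(f,167,340),crop(g,416,231)]))
```

```text
turn [ 0.001  0.    -0.005] | 0.01 shift cm [-0.18 -0.2   0.08] (world [-0.1 -0.3 -0.1] ) pre-turn axes [-0.18 -0.2   0.08] q [ 0.29  0.89  0.58  1.56 -0.59  0.87  1.73] t 12.0
```

View pics/g3.png

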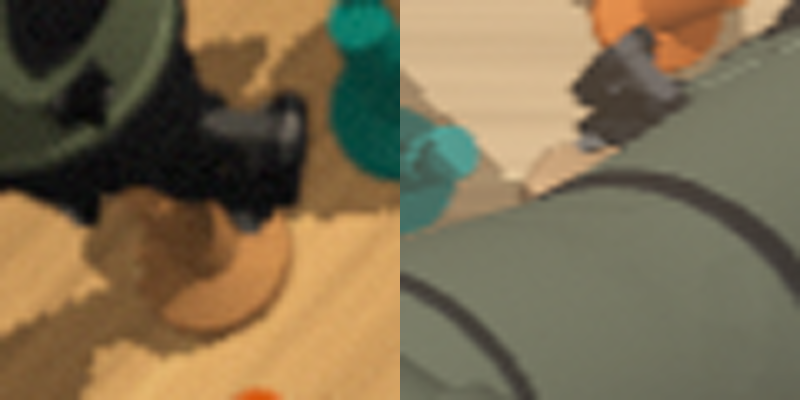

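The wooden stem is between the fingers and the neighbours are clear. I'll grip it and lift.

Emit:
arm_command(deltas=[[[-0.15, -0.2, 0], [0, 0, 0], 3.5], [[0, 0, 0], [0, 0, 0], 1.5], [[0, 0, 0], [0, 0, 0], 1.5], [[0, 0, 0], [0, 0, 0], 1.5], [[0, 0, 0], [0, 0, 0], 1.5], [[0, 0, -0.5], [0, 0, 0], 1.5], [[0, 0, -1.5], [0, 0, 0], 1.5], [[0, 0, -2.5], [0, 0, 0], 1.5], [[0, 0, -3], [0, 0, 0], 1.5], [[0, 0, -3], [0, 0, 0], 1.5], [[0, 0, -3], [0, 0, 0], 1.5], [[0, 0, -3], [0, 0, 0], 1.5], [[0, 0, -3], [0, 0, 0], 1.5], [[0, 0, -3], [0, 0, 0], 1.5], [[0, 0, -2.5], [0, 0, 0], 1.5], [[0, 0, -1], [0, 0, 0], 1.5]], newtons=35)

```text
clock: 13.7
position: [0.5154, -0.4514, 0.5108]
tool_rot: [3.139, 0.005, 2.21]
force: [-0.0, -0.4, -2.0]
grip_width: 0.0228
finger_force: 34.6
```

Run:
```python
from plan import *
s,p,R=state();print(s["grip_width"],s["finger_force"],s["force"])
# foot L: from nut 113 mm back along u
u=np.array([np.cos(-.088),np.sin(-.088)]);print("foot from nut",np.array([.5429,.2765])-.113*u)
# from board near corners: 70 mm in
print("foot from corners",(np.array([.361,.348])+[.348,.223])/2+.07*u, "net .4265,.2885")
f=bot.grab_frame("scene");print([ (d["at"],d["p"]) for d in bot.find_in("marker",f)] if 0 else "")
plan([.41,.289,.105],np.array([0,0,-1.]),[.8,.6,0],.22)
plan([.41,.289,.105],np.array([0,0,-1.]),[.088,.996,0],.22)
```

```text
0.022808647433564453 34.56870559442905 [-0.01842121 -0.39118329 -2.00396864]
foot from nut [0.43033725 0.28643117]
foot from corners [0.42422913 0.27934795] net .4265,.2885

turn [ 0.002  0.005 -0.004] | 0.01 shift cm [65.57 35.99  3.08] (world [-10.6  74.   -3.1] ) pre-turn axes [65.74 35.69  2.81] q [ 0.23  0.65  0.74  1.31 -0.43  1.34  1.6 ] t 13.75
turn [-0.     0.006 -0.844] | 0.84 shift cm [17.03 72.83  3.08] (world [-10.6  74.   -3.1] ) pre-turn axes [65.74 35.69  2.81] q [ 0.23  0.65  0.74  1.31 -0.43  1.34  1.6 ] t 13.75
```

Emit:
arm_command(deltas=[[[1.6, 0.9, 0], [0, 0, 0], 1.5], [[3.25, 1.79, 0], [0, 0, 0], 1.5], [[3.25, 1.79, 0], [0, 0, 0], 1.5], [[3.25, 1.79, 0], [0, 0, 0], 1.5], [[3.25, 1.79, 0], [0, 0, 0], 1.5], [[3.25, 1.79, 0], [0, 0, 0], 1.5], [[3.25, 1.79, 0], [0, 0, 0], 1.5], [[3.25, 1.79, 0], [0, 0, 0], 1.5], [[3.25, 1.79, 0], [0, 0, 0], 1.5], [[3.25, 1.79, 0], [0, 0, 0], 1.5], [[3.25, 1.79, 0], [0, 0, 0], 1.5], [[3.25, 1.79, 0], [0, 0, 0], 1.5], [[3.25, 1.79, 0], [0, 0, 0], 1.5], [[3.25, 1.79, 0], [0, 0, 0], 1.5], [[3.25, 1.79, 0], [0, 0, 0], 1.5], [[3.25, 1.79, 0], [0, 0, 0], 1.5], [[3.25, 1.79, 0], [0, 0, 0], 1.5], [[3.25, 1.79, 0], [0, 0, 0], 1.5], [[3.25, 1.79, 0], [0, 0, 0], 1.5], [[2.5, 1.4, 0], [0, 0, 0], 1.5]])

```text
clock: 15.75
position: [0.4184, 0.2591, 0.5058]
tool_rot: [3.141, 0.002, 2.212]
force: [0.2, -0.5, -2.3]
grip_width: 0.023
finger_force: 34.6
```

Emit:
arm_command(deltas=[[[1.6, 0.9, 0], [0, 0, 0], 1.5], [[0.9, 0.5, 0], [0, 0, 0], 1.5], [[0, 0, 0], [0, 0, -0.106], 1.5], [[0, 0, 0], [0, 0, -0.106], 1.5], [[0, 0, 0], [0, 0, -0.106], 1.5], [[0, 0, 0], [0, 0, -0.106], 1.5], [[0, 0, 0], [0, 0, -0.106], 1.5], [[0, 0, 0], [0, 0, -0.106], 1.5], [[0, 0, 0], [0, 0, -0.106], 1.5], [[0, 0, 0], [0, 0, -0.106], 1.5], [[0, 0, 0], [0, 0, 0], 1.5]])

```text
clock: 16.85
position: [0.4161, 0.2844, 0.5066]
tool_rot: [-3.141, 0.002, 3.059]
force: [-0.3, -0.3, -1.8]
grip_width: 0.0232
finger_force: 34.6
```

Run:
```python
from plan import *
plan([.415,.285,.102],np.array([0,0,-1.]),[.088,.996,0],.05)
f=bot.grab_frame("scene");g=bot.grab_frame("top")
print(state()[0]["grip_width"])
for F in(f,g): print([(d["at"],round(d["p"],2)) for d in bot.mark_of("marker",F)])
# expected underside
s,p,R=state();print(proj(f,[p+R[:,2]*.245]),proj(g,[p+R[:,2]*.245]))
```

```text
turn [-0.001  0.002  0.005] | 0.01 shift cm [ 0.11  0.05 19.96] (world [ -0.1   0.1 -20. ] ) pre-turn axes [ 0.15  0.07 19.96] q [-1.1   0.24  0.47  1.79 -0.12  1.13  0.9 ] t 16.85
0.022946799427553666
[([181.0, 381.8], 0.94), ([197.7, 326.1], 0.91), ([309.6, 104.9], 0.61), ([143.1, 327.5], 0.6)]
[([383.7, 224.5], 0.91), ([423.4, 201.5], 0.87), ([410.5, 259.2], 0.8), ([158.4, 263.5], 0.62)]
[[311.32116845 103.79210631]] [[156.18194574 260.71365587]]
```

Emit:
arm_command(deltas=[[[0, 0, 1.5], [0, 0, 0], 1.5], [[0, 0, 3], [0, 0, 0], 1.5], [[0, 0, 3.5], [0, 0, 0], 1.5], [[0, 0, 3.5], [0, 0, 0], 1.5], [[0, 0, 3.5], [0, 0, 0], 1.5], [[0, 0, 3], [0, 0, 0], 1.5], [[0, 0, 2.5], [0, 0, 0], 1.5], [[0, 0, 2], [0, 0, 0], 1.5], [[0, 0, 1], [0, 0, 0], 1.5], [[0, 0, 0.5], [0, 0, 0], 1.5], [[0, 0, 0], [0, 0, 0], 1.5], [[0, 0, 0], [0, 0, 0], 1.5]])

```text
clock: 18.25
position: [0.4165, 0.2855, 0.2673]
tool_rot: [3.141, 0.003, 3.058]
force: [0.4, 0.7, -0.8]
grip_width: 0.023
finger_force: 34.5
```

Emit:
arm_command(deltas=[[[0, 0, 0.3], [0, 0, 0], 1.5], [[0, 0, 0.2], [0, 0, 0], 1.5], [[0, 0, 0.2], [0, 0, 0], 1.5], [[0, 0, 0], [0, 0, 0], 1.5]])

```text
clock: 18.65
position: [0.4164, 0.2856, 0.2599]
tool_rot: [3.141, 0.003, 3.058]
force: [-2.8, 0.8, 6.3]
grip_width: 0.0231
finger_force: 35.4
```

Contact with the board. I'll release gently and retreat.

Emit:
arm_command(deltas=[[[0, 0, 0], [0, 0, 0], 2.6], [[0, 0, 0], [0, 0, 0], 3.2], [[0, 0, 0], [0, 0, 0], 4.5], [[0, 0, 0], [0, 0, 0], 5.5], [[0, 0, 0], [0, 0, 0], 5.5], [[0, 0, -1], [0, 0, 0], 5.5], [[0, 0, -2], [0, 0, 0], 5.5], [[0, 0, -3], [0, 0, 0], 5.5], [[0, 0, -3], [0, 0, 0], 5.5], [[0, 0, -3], [0, 0, 0], 5.5], [[0, 0, -3], [0, 0, 0], 5.5], [[0, 0, -3], [0, 0, 0], 5.5], [[-3, 0, 0], [0, 0, 0], 5.5], [[0, 4, 0], [0, 0, 0], 5.5], [[0, 4, 0], [0, 0, 0], 5.5], [[0, 4, 0], [0, 0, 0], 5.5], [[0, 4, 0], [0, 0, 0], 5.5], [[0, 4, 0], [0, 0, 0], 5.5], [[0, 4, 0], [0, 0, 0], 5.5], [[0, 0, 0], [0, 0, 0], 5.5]])

```text
clock: 20.65
position: [0.4639, 0.5268, 0.4388]
tool_rot: [-3.141, 0.001, 3.063]
force: [0.2, -0.5, -1.3]
grip_width: 0.055
finger_force: 0.0
```

Run:
```python
from plan import *
f=bot.grab_frame("scene");g=bot.grab_frame("top")
for F in(f,g): print([(d["at"],round(d["p"],2),onz(F,d["at"],.012).round(3)[:2]) for d in bot.mark_of("marker",F)])
a=cv2.resize(f["frame"][100:400,110:410,::-1],(400,400));b=cv2.resize(g["frame"][165:285,110:230,::-1],(400,400),interpolation=cv2.INTER_CUBIC)
cv2.imwrite("pics/end.png",np.hstack([a,b]))
```

```text
[([146.4, 327.5], 0.94, array([ 0.431, -0.451])), ([309.0, 158.0], 0.9, array([0.417, 0.287])), ([184.6, 381.3], 0.64, array([ 0.611, -0.483]))]
[([409.6, 260.0], 0.78, array([ 0.427, -0.434])), ([380.9, 225.5], 0.73, array([ 0.533, -0.348])), ([151.9, 212.8], 0.67, array([0.567, 0.366])), ([175.8, 261.8], 0.62, array([0.415, 0.286])), ([421.3, 201.1], 0.56, array([ 0.61 , -0.476]))]
```

View pics/end.png

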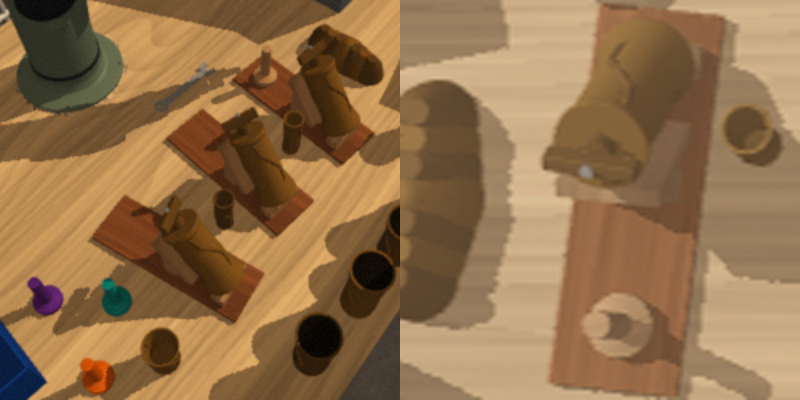

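The marker stands upright and wholly on the left board, at top (176,262). The nut is still turned and everything else is undisturbed.

```bash
python3 -c "
from workcell import bot
print(bot.job_done())"
```

```text
the job is handed in; nothing more can be done
None
```

The left vase's nut was the loose one: I turned it about 35° and left it there, stood the wooden marker upright and wholly on that cradle's foot board, and handed the job in at about 21 s on the robot's clock.

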